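Sort the loose bits into the parts bins

ROBOT

A 6-joint arm with a two-finger parallel gripper is mounted at the origin on a cart in front of the work surface, level with it; the furniture and walls round the work are solid. World frame = base frame: x ahead of the robot, y to its left, z up, the work surface at z = 0. Lengths are in m, angles in rad, forces in N, time in s.
With the tool pointing down it reaches from about 0.35 to 0.975 m from the base axis. Payload 4.9 kg.
Tool frame: the origin (TCP) lies midway between the tips of the shut fingers; the grasp point (between the pads) lies behind it (env.pinch_z is the z of the grasp point in the tool frame, in m); z points along the fingers, y is the line along which they close (so a half turn about z gives the same grasp; the last joint's range is limited). The gripper opens to 85 mm and grips with 20 to 120 N. Pads are 22 mm wide; open, the fingers measure 114 mm over their backs; the gripper's body (76 mm by 85 mm) begins 54 mm behind the grasp point. The pads swing forward as they close: fully open they stand 13 mm farther back than shut.
Start: joints at [1, 0.053, 1.613, -0, 1.476, -0.119], TCP at [0.273, 0.562, 0.231] pointing down, gripper open.
Joint ranges: [-3.01, 3.01], [-1.01, 2.22], [0.06, 2.58], [-1.02, 4.17], [0.09, 2.62], [-3.14, 3.14]. Speed limits (rad/s): [2.57, 2.57, 3.14, 3.14, 3.14, 3.14].

INTERFACE

Orientations are given as a rotation vector (axis times angle).
In Python, from station import env gives the robot as it stands.
- The arm moves only by the tool move_arm, never from a script. Its arguments are lists of equal length, an entry for each row: "gripper": the closure, from 0 (fully open) to 1 (shut); "offset": the shift along the tool's x, y, z in mm, a list of three; "yaw": the turn about the tool's z in degrees. In form: {"gripper": [gripper, ...], "offset": [[x, y, z], ...], "yaw": [yaw, ...]}. A call has 1 to 5 rows; each row is the pose to reach, as a shift and turn from the pose commanded when the call began, along the tool's axes at that moment; what a row does not reach only later rows make up. A row lasts 1/12 s, in which the tool goes at most 41.7 mm and 7.16 degrees, less where a joint would pass 70% of its speed; a pose out of reach is approached as far as the arm can. A call with a gripper value outside its range is refused whole. The fingers move at their own pace and stop on an object; the grip force is fixed at half the most. Time passes only in rows, so rows that repeat a pose let the fingers close. It gives the time, the measured TCP pose, the force, the opening and the grip force at its end, in the units of the state.
- env.observe(): the state, without advancing time (a new reading comes with each control period).
- env.snapshot(name): name is "scene" or "top"; returns the picture (420x560x3 uint8, blue, green, red); there is no depth.
- env.camera_model(name): a dict with "mtx" (3x3 intrinsics, pixels), "k1" (the pictures are not rectified: a ray, as slopes to the right and down, at radius r is drawn at 1 + k1 r^2 times it, then the intrinsics apply), "origin" and "attitude" of the camera in the world. Camera axes: x right, y down, z forward; pixel columns grow to the right and rows downward; lengths in m; the calibration is good to about 2 mm. A picture is of the moment at which its call begins. camera_model takes no time and is no camera call.
- env.close_job(): hands the job in; it is judged then, once.
The state is a dict: "time_s": time; "q": joint angles; "qd": joint speeds; "joint_torque": joint torques, N m; "eef_pos": TCP position; "orientation": TCP orientation; "wrist_force": force on the tool from outside, world axes, zero at the start; "moment": the same for the moment, N m; "opening": finger opening in m; "finger_force": force on a finger pad.
Only numpy, scipy, OpenCV 4.12 (cv2) and the standard library are available. Lean on these libraries where they do the work, as an engineer would, in place of code of your own. Each camera call takes 0.05 s, during which the arm holds its last target. There are 200 camera calls.

TASK

Clear the five small loose parts (two sawn wooden blocks, a bolt and two steel sleeves) off the front of the bench: put each one into the yellow bin that already holds parts of its kind, so that it rests down inside the bin. Leave the cork sanding block and the plastic cup where they stand.

Things in the scene. Friction and masses are not known exactly. Their poses are not given: they have to be found in the camera images.
- long_block_mid (a point): loose sawn pine block, 20 x 50 x 16 mm, lying flat on the bench; the point is its centre, 8 mm up; its own y runs along the 50 mm, x across the 20 mm, z up
- short_block_mid (a point): loose sawn pine block, 28 x 36 x 22 mm, lying flat; the point is its centre, 11 mm up; its own y runs along the 36 mm, x across the 28 mm, z up
- bolt_mid (a point): loose steel hexagon bolt, 54 mm long, standing upright on its head on the bench: head 18 mm across flats (21 mm over the corners) and 8 mm high, at the bottom; shank 12 mm thick above it. The point is half-way up its length, 27 mm up, on the axis; z points along the shank away from the head
- tall_sleeve_mid (a point): loose plain steel sleeve (cut piece of tube), 25 mm outside, 17 mm bore, 45 mm long, standing on end; the point is its centre, 22.5 mm up, z along its axis
- short_sleeve_mid (a point): loose plain steel sleeve of the same tube, 25 mm outside, 17 mm bore, 25 mm long, standing on end; the point is its centre, 12.5 mm up, z along its axis
- bin_blocks: yellow stacking bin, 135x97x56 mm, one of three alike, fixed on the bench, open on top; holds two small sawn pine blocks (15 mm high), fixed at its back wall (own x 20 to 60 mm). Origin: centre of underside; x to the high back wall, -x to the low front lip (25 mm high), z up. Inside: floor 2 mm up, x -58 to 60, y -36 to 36 mm at the floor; middle of the free floor at x = -14 mm
- bin_bolts: yellow stacking bin, 135x97x56 mm, one of three alike, fixed on the bench, open on top; holds two steel hexagon bolts (about 21 mm high), fixed at its back wall (own x 20 to 60 mm). Origin: centre of underside; x to the high back wall, -x to the low front lip (25 mm high), z up. Inside: floor 2 mm up, x -58 to 60, y -36 to 36 mm at the floor; middle of the free floor at x = -14 mm
- bin_sleeves: yellow stacking bin, 135x97x56 mm, one of three alike, fixed on the bench, open on top; holds two short steel tube sleeves standing on end (30 and 38 mm high), fixed at its back wall (own x 20 to 60 mm). Origin: centre of underside; x to the high back wall, -x to the low front lip (25 mm high), z up. Inside: floor 2 mm up, x -58 to 60, y -36 to 36 mm at the floor; middle of the free floor at x = -14 mm
- sanding_block_mid (a point): bystander: cork sanding block, 56 x 100 x 29 mm, loose, lying flat near the front edge of the bench; the point is its centre, its own y along the 100 mm
- cup: bystander: empty light plastic cup, 80 mm wide, 92 mm high, loose, standing upright at the left; origin at the centre of its underside, z up

How it is judged:
By the outcome, as a careful person would: the job done as asked, in the order asked, and still so for the second after the job is handed in, with the robot touching nothing.
It also fails if it takes over 109 s, if anything falls off the work surface, if the arm or the gripper's body presses on something with over 40 N, if the wrist force passes 120 N, or if a joint passes its speed limit or range.

## Working session

There is one attempt and no reset: what is moved stays moved. The work goes in short steps, Python scripts to look and compute and a tool call to move; the robot and the scene stay as the last step left them, time stands still between calls to the robot, and variables do not carry over. Pictures are saved under pics/ and viewed, at most 14 in all, crops included, and the job is handed in when it is done.

Besides the shell and the picture viewer there is one more tool, called as name([rows], argument=value, ...), one row to a line, values as JSON. move_arm: Moves the arm, as the interface text tells. Its arguments: {"type":"object","properties":{"gripper":{"type":"array"},"offset":{"type":"array"},"yaw":{"type":"array"}},"required":["gripper","offset","yaw"]}

```bash
mkdir -p pics; ls; python3 - <<'E'
from station import env
import cv2
for n in("scene","top"):
    im=env.snapshot(n); cv2.imwrite(f"pics/{n}0.png",cv2.resize(im,(784,588),interpolation=cv2.INTER_CUBIC))
    m=env.camera_model(n); print(n,m)
o=env.observe(); print(o["time_s"],o["eef_pos"],o["orientation"],o["opening"],env.pinch_z)
E
```

```text
pics
scene {'mtx': array([[383.40621498,   0.        , 279.54530619],
       [  0.        , 383.40621498, 207.37887193],
       [  0.        ,   0.        ,   1.        ]]), 'k1': -0.035549759617233966, 'origin': array([ 0.0205114 , -0.14398014,  0.65342457]), 'attitude': array([-2.13879754,  1.09388083, -0.46356422])}
top {'mtx': array([[480.5275817 ,   0.        , 279.43551646],
       [  0.        , 480.5275817 , 210.40984545],
       [  0.        ,   0.        ,   1.        ]]), 'k1': -0.1466304344035135, 'origin': array([0.41657363, 0.19990463, 1.25566624]), 'attitude': array([-2.15629667,  2.20177541, -0.06963898])}
0.1 [0.27257607 0.56179244 0.23015243] [-7.03534369e-01 -3.06118442e+00  2.81631906e-03] 0.08544641669011328 -0.0187
```

View pics/scene0.png

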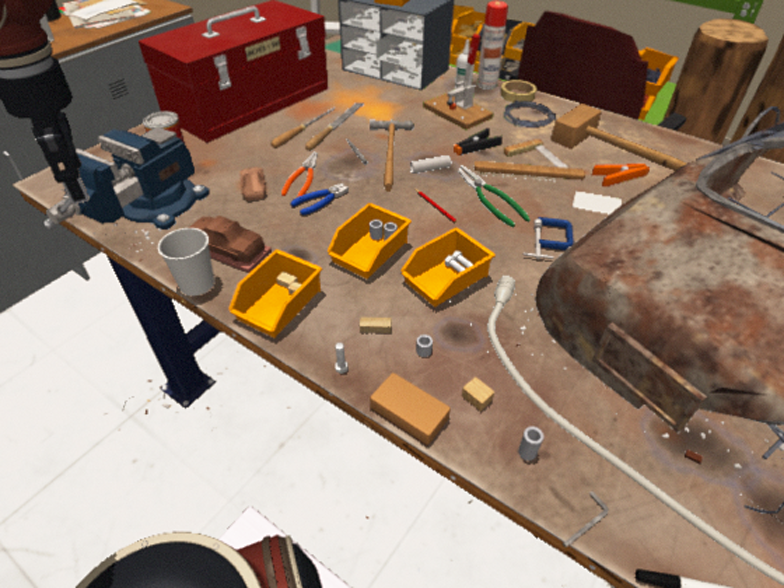

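View pics/top0.png

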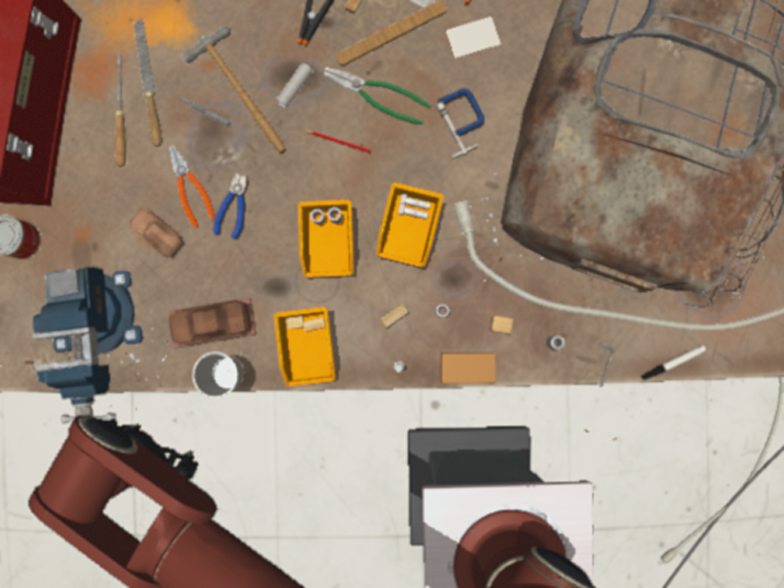

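The top view shows the bins (784-px picture): blocks (306,345), sleeves (327,238), bolts (410,225). The parts are long block (395,317), short sleeve (443,310), short block (502,325), tall sleeve (557,342), bolt (399,366) and the sanding block (468,368). The cup is at (216,373).

```bash
python3 - <<'E'
from station import env
import cv2
im=env.snapshot("top")
cv2.imwrite("pics/topA.png",cv2.resize(im[205:280,260:415],None,fx=5,fy=5,interpolation=cv2.INTER_CUBIC))
cv2.imwrite("pics/topB.png",cv2.resize(im[125:280,190:330],None,fx=3.8,fy=3.8,interpolation=cv2.INTER_CUBIC))
E
```

```text
(no output)
```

View pics/topA.png

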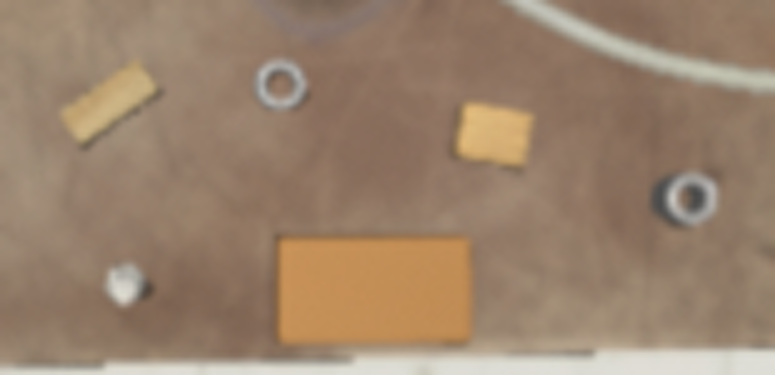

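View pics/topB.png

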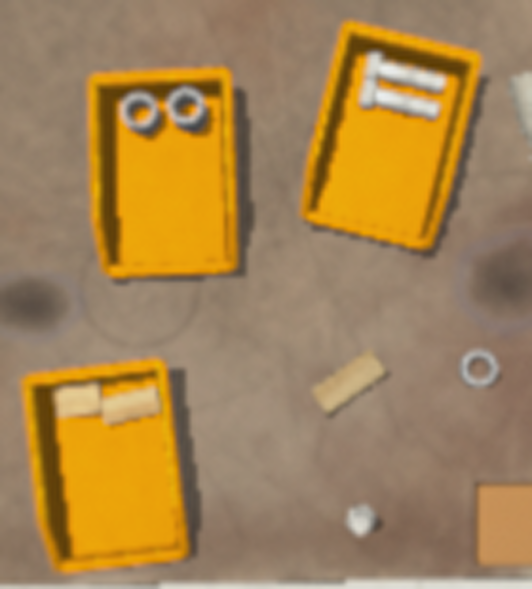

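Crop A (x5, origin 260,205) gives these centres:
- long block (111,102), its long axis along (76,-53)
- short sleeve (280,84)
- short block (496,132), its long axis along (70,10)
- tall sleeve (692,197)
- bolt (126,284)

Crop B (x3.8, origin 190,125) gives the bin corners, back pair then front pair:
- sleeves (91,72),(230,68) and (105,275),(240,270)
- blocks (25,377),(163,360) and (60,570),(188,555)
- bolts (345,22),(481,52) and (305,218),(432,250)

```bash
cat > h.py <<'E'
from station import env
import numpy as np, cv2
from scipy.spatial.transform import Rotation as R
def xy(name,p,z):
    m=env.camera_model(name)
    s=cv2.undistortPoints(np.array([[p]],float),m["mtx"],np.array([m["k1"],0,0,0,0]))[0,0]
    d=R.from_rotvec(m["attitude"]).apply([*s,1]); o=m["origin"]
    return (o+d*(z-o[2])/d[2])[:2]
def crop(p,s,o): return (np.array(p)+.5)/s-.5+np.array(o)
def rel(x,y,z,yawdir=None):
    """offset mm in tool axes from the current pose to TCP (x,y,z); turn so tool y lies along world angle yawdir (deg)"""
    o=env.observe(); r=R.from_rotvec(o["orientation"])
    off=r.inv().apply(np.array([x,y,z])-o["eef_pos"])*1e3
    yv=r.apply([0,1,0]); cur=np.degrees(np.arctan2(yv[1],yv[0]))
    t=None if yawdir is None else (-(yawdir-cur)+90)%180-90
    return off.round(1), None if t is None else round(t,1), round(cur,1)
E
python3 - <<'E'
from h import *
A=lambda p,z: xy("top",crop(p,5,(260,205)),z)
B=lambda p,z: xy("top",crop(p,3.8,(190,125)),z)
S=lambda p,z: xy("scene",crop(p,1.4,(0,0)),z)
ang=lambda a,b: np.degrees(np.arctan2(*(b-a)[::-1])).round(1)
print("long",A((111,102),.016),S((376,325),.012),ang(A((73,129),.016),A((149,76),.016)))
print("ssl",A((280,84),.025),S((425,340),.025))
print("short",A((496,132),.022),S((478,391),.02),ang(A((460,128),.022),A((530,138),.022)))
print("tsl",A((692,197),.045),S((532,433),.045))
print("bolt",A((126,284),.02),S((340,346),.054),S((341,370),.003))
print("sand",[A(p,.029).round(3) for p in((279,238),(470,238),(470,344),(279,344))], "cup",S((185,240),.09))
for n,c in dict(sl=[(91,72),(230,68),(105,275),(240,270)],bl=[(25,377),(163,360),(60,570),(188,555)],bo=[(345,22),(481,52),(305,218),(432,250)]).items():
    b=(B(c[0],.056)+B(c[1],.056))/2; f=(B(c[2],.025)+B(c[3],.025))/2; u=(b-f)/np.linalg.norm(b-f)
    o=(b+f)/2; print(n,"len",np.linalg.norm(b-f).round(3),"o",o.round(3),"dir",ang(f,b),"free",(o-.014*u).round(3))
E
```

```text
long [0.47031111 0.20578104] [0.46985666 0.20389135] -56.3
ssl [0.47731074 0.11889292] [0.48020246 0.11826737]
short [0.45030494 0.00798324] [0.44932799 0.00830459] -99.4
tsl [ 0.41442113 -0.08752133] [ 0.41640214 -0.08546083]
bolt [0.37661862 0.20001301] [0.37787869 0.19879726] [0.37344744 0.19727489]
sand [array([0.399, 0.122]), array([0.396, 0.024]), array([0.342, 0.025]), array([0.345, 0.123])] cup [0.3792234  0.52837795]
sl len 0.133 o [0.613 0.327] dir 1.5 free [0.599 0.326]
bl len 0.13 o [0.416 0.368] dir 6.2 free [0.402 0.366]
bo len 0.132 o [0.634 0.175] dir -14.2 free [0.62  0.178]
```

```bash
python3 - <<'E'
from h import *
print(rel(.470,.205,.10,33.7))
E
```

```text
(array([-333.4, -234.7,  130.6]), np.float64(30.4), np.float64(64.1))
```

move_arm([
  [-30,-20,0],
  [-60,-40,4],
  [-92,-64,8],
  [-124,-88,12],
  [-156,-110,20],
], gripper=[0.2,0.2,0.2,0.2,0.2], yaw=[0,0,0,0,0])

```text
time_s: 0.57
eef_pos: [0.3657, 0.3938, 0.2116]
orientation: [0.702, 3.061, 0.001]
wrist_force: [0.3, 0.8, 1.1]
opening: 0.0684
finger_force: 0.0
```

move_arm([
  [-32,-22,12],
  [-64,-44,24],
  [-96,-68,36],
  [-128,-92,48],
  [-160,-114,60],
], gripper=[0.3,0.3,0.3,0.3,0.3], yaw=[6,12,18,24,30])

```text
time_s: 0.98
eef_pos: [0.4596, 0.2208, 0.1506]
orientation: [1.479, 2.771, 0.0]
wrist_force: [0.3, 0.8, 1.0]
opening: 0.0602
finger_force: 0.0
```

```bash
python3 - <<'E'
from h import *
o=env.observe(); print(o["time_s"],o["eef_pos"],o["opening"],o["q"])
print(rel(.470,.205,.04,33.7))
E
```

```text
0.9833 [0.45956493 0.22082181 0.15060929] 0.060204293635354074 [ 3.01890663e-01 -1.62590148e-01  1.95717718e+00 -1.90075814e-05
  1.34697549e+00 -2.88308283e-01]
(array([-1.890e+01, -1.000e-01,  1.106e+02]), np.float64(0.1), np.float64(33.8))
```

move_arm([
  [-18,0,35],
  [-18,0,70],
  [-18,0,105],
  [-18,0,130],
  [-18,0,145],
], gripper=[0.5,0.5,0.5,0.5,0.5], yaw=[0,0,0,0,0])

```text
time_s: 1.4
eef_pos: [0.4666, 0.2067, 0.0022]
orientation: [-1.471, -2.771, 0.007]
wrist_force: [-0.2, 0.6, 0.8]
opening: 0.0426
finger_force: 0.0
```

move_arm([
  [0,0,0],
  [0,0,0],
  [0,0,0],
  [0,0,0],
  [0,0,0],
], gripper=[0.5,1,1,1,1], yaw=[0,0,0,0,0])

```text
time_s: 1.82
eef_pos: [0.4708, 0.2084, 0.0082]
orientation: [1.471, 2.773, 0.004]
wrist_force: [0.0, 0.6, 0.2]
opening: 0.0178
finger_force: 60.8
```

move_arm([
  [0,0,0],
  [0,0,0],
  [0,0,-5],
  [0,0,-15],
  [0,0,-30],
], gripper=[1,1,1,1,1], yaw=[0,0,0,0,0])

```text
time_s: 2.23
eef_pos: [0.4681, 0.2075, 0.0358]
orientation: [-1.471, -2.773, 0.003]
wrist_force: [-0.5, 0.2, -0.4]
opening: 0.0181
finger_force: 60.8
```

```bash
python3 - <<'E'
from h import *
# blocks bin: o=(.416,.368) dir 6.2
u=np.array([np.cos(np.radians(6.2)),np.sin(np.radians(6.2))]); o=np.array([.416,.368])
for x in(-8,-40): print(x,o+u*x/1e3)
print(rel(*(o-.008*u),.12,6.2))
im=env.snapshot("scene"); cv2.imwrite("pics/g1.png",cv2.resize(im[130:330,150:420],None,fx=2.9,fy=2.9,interpolation=cv2.INTER_CUBIC))
E
```

```text
-8 [0.40804679 0.36713601]
-40 [0.37623396 0.36368003]
(array([165.9,  39.5, -84.2]), np.float64(27.9), np.float64(34.1))
```

View pics/g1.png

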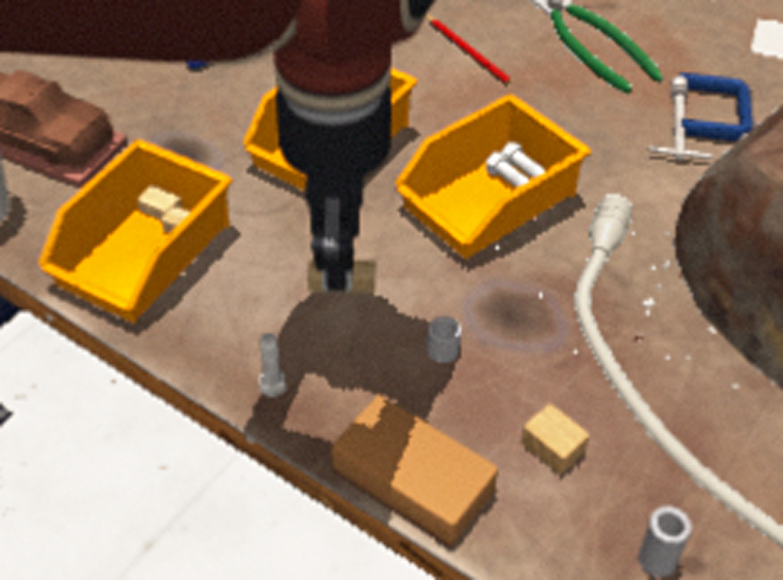

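The block is held, centred at about (342,278) in the picture. Carrying it to the blocks bin.

move_arm([
  [10,2,-25],
  [30,7,-50],
  [60,14,-75],
  [92,22,-84],
  [122,29,-84],
], gripper=[1,1,1,1,1], yaw=[0,4,10,16,22])

```text
time_s: 2.7
eef_pos: [0.4268, 0.3276, 0.1249]
orientation: [1.98, 2.435, 0.012]
wrist_force: [1.5, -0.2, -1.0]
opening: 0.0181
finger_force: 60.8
```

```bash
python3 - <<'E'
from h import *
print(rel(.408,.367,.12,6.2),env.observe()["eef_pos"])
E
```

```text
(array([ 42.4, -10.4,   5. ]), np.float64(5.6), np.float64(11.8)) [0.42678201 0.3276165  0.1249492 ]
```

move_arm([
  [22,-6,5],
  [42,-10,10],
  [42,-10,35],
  [42,-10,65],
  [42,-10,90],
], gripper=[1,1,1,1,1], yaw=[3,5.5,5.5,5.5,5.5])

```text
time_s: 3.12
eef_pos: [0.4062, 0.3647, 0.0297]
orientation: [2.088, 2.347, 0.002]
wrist_force: [-0.3, -0.9, -0.7]
opening: 0.018
finger_force: 60.8
```

move_arm([
  [0,0,12],
  [0,0,20],
  [0,0,20],
  [0,0,20],
  [0,0,20],
], gripper=[1,1,1,0.68,0.68], yaw=[0,0,0,0,0])

```text
time_s: 3.53
eef_pos: [0.4074, 0.3646, 0.0115]
orientation: [2.09, 2.345, 0.004]
wrist_force: [0.3, -0.5, 0.3]
opening: 0.0272
finger_force: 0.0
```

move_arm([
  [0,0,0],
  [0,0,-15],
  [0,0,-45],
  [0,0,-80],
  [0,0,-115],
], gripper=[0.68,0.68,0.68,0.6,0.5], yaw=[0,0,0,0,0])

```text
time_s: 3.95
eef_pos: [0.4059, 0.3637, 0.1262]
orientation: [-2.09, -2.345, 0.002]
wrist_force: [1.4, -0.2, 0.5]
opening: 0.0427
finger_force: 0.0
```

```bash
python3 - <<'E'
from h import *
print(rel(.450,.008,.10,80.6),env.observe()["eef_pos"],env.observe()["q"][5])
im=env.snapshot("scene"); cv2.imwrite("pics/g2.png",cv2.resize(im[130:330,150:420],None,fx=2.9,fy=2.9,interpolation=cv2.INTER_CUBIC))
E
```

```text
(array([-358.4,    2.9,   26.4]), np.float64(-74.0), np.float64(6.6)) [0.40592288 0.36366085 0.12620619] 0.4786659763424448
```

View pics/g2.png

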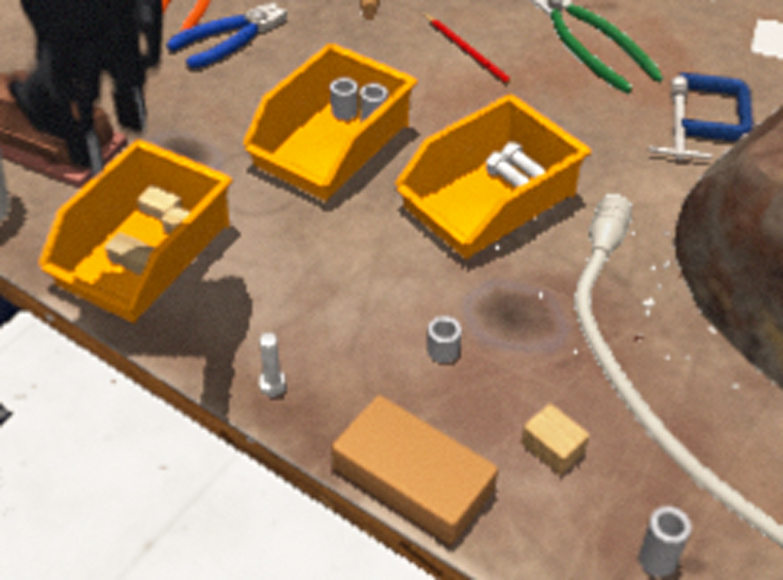

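The long block lies in the blocks bin at crop (128,250). Next is the short block.

move_arm([
  [-30,0,0],
  [-66,0,0],
  [-104,0,0],
  [-142,0,0],
  [-180,0,0],
], gripper=[0.3,0.3,0.3,0.3,0.3], yaw=[-7,-14,-21,-28,-35])

```text
time_s: 4.42
eef_pos: [0.4267, 0.1906, 0.1257]
orientation: [1.329, 2.845, 0.001]
wrist_force: [0.1, -0.9, 0.8]
opening: 0.06
finger_force: 0.0
```

```bash
python3 - <<'E'
from h import *
print(rel(.450,.008,.10,80.6),env.observe()["eef_pos"],env.observe()["q"][5])
print(xy("scene",crop((128,248),2.9,(150,130)),.016))
E
```

```text
(array([-154.9,  -99.4,   25.7]), np.float64(-40.7), np.float64(39.9)) [0.42674579 0.19059225 0.12572988] -0.4362762077401785
[0.40702216 0.37225331]
```

move_arm([
  [-30,-20,0],
  [-62,-40,4],
  [-94,-60,10],
  [-125,-80,16],
  [-155,-99,25],
], gripper=[0.3,0.3,0.3,0.3,0.3], yaw=[-7,-14,-21,-28,-35])

```text
time_s: 4.83
eef_pos: [0.4486, 0.0199, 0.1041]
orientation: [0.531, 3.093, 0.0]
wrist_force: [1.1, -0.5, -0.0]
opening: 0.0597
finger_force: 0.0
```

move_arm([
  [0,0,5],
  [0,0,25],
  [0,0,40],
  [0,0,40],
  [0,0,40],
], gripper=[0.3,0.3,0.3,0.3,0.3], yaw=[-5,-5,-5,-5,-5])

```text
time_s: 5.25
eef_pos: [0.4473, 0.0216, 0.0627]
orientation: [-0.404, -3.114, 0.0]
wrist_force: [0.5, -0.4, 0.3]
opening: 0.0597
finger_force: 0.0
```

```bash
python3 - <<'E'
from h import *
print(rel(.450,.008,.006,80.6),env.observe()["eef_pos"],env.observe()["q"][5])
E
```

```text
(array([ -6.2, -12.5,  56.7]), np.float64(-5.4), np.float64(75.2)) [0.44727452 0.02164074 0.0626763 ] -1.430784668146634
```

move_arm([
  [-6,-12,0],
  [-6,-12,15],
  [-6,-12,35],
  [-6,-12,50],
  [-6,-12,56],
], gripper=[0.3,0.3,0.3,0.3,0.3], yaw=[-5,-5,-5,-5,-5])

```text
time_s: 5.67
eef_pos: [0.4503, 0.0088, 0.0066]
orientation: [-0.267, -3.129, -0.0]
wrist_force: [-0.5, 0.2, -0.4]
opening: 0.0598
finger_force: 0.0
```

move_arm([
  [0,0,0],
  [0,0,0],
  [0,0,0],
  [0,0,0],
  [0,0,0],
], gripper=[1,1,1,1,1], yaw=[0,0,0,0,0])

```text
time_s: 6.08
eef_pos: [0.4519, 0.0084, 0.0086]
orientation: [0.267, 3.127, -0.0]
wrist_force: [0.1, 0.5, 3.5]
opening: 0.0341
finger_force: 61.5
```

move_arm([
  [0,0,0],
  [0,0,-10],
  [0,0,-30],
  [0,0,-60],
  [0,0,-95],
], gripper=[1,1,1,1,1], yaw=[0,0,0,0,0])

```text
time_s: 6.5
eef_pos: [0.4485, 0.0088, 0.1015]
orientation: [-0.267, -3.125, -0.0]
wrist_force: [1.5, 0.6, -0.1]
opening: 0.0342
finger_force: 61.1
```

```bash
python3 - <<'E'
from h import *
print(rel(.376,.364,.12,96.2),env.observe()["eef_pos"],env.observe()["q"][5])
E
```

```text
(array([131.8, 337.7, -17.9]), np.float64(-16.0), np.float64(80.2)) [0.44846342 0.00880852 0.10153703] -1.546574212541579
```

move_arm([
  [9,23,-6],
  [21,54,-14],
  [34,88,-20],
  [48,122,-20],
  [62,158,-20],
], gripper=[1,1,1,1,1], yaw=[0,0,0,0,0])

```text
time_s: 6.92
eef_pos: [0.416, 0.176, 0.1234]
orientation: [0.269, 3.128, 0.001]
wrist_force: [0.7, 0.2, -1.0]
opening: 0.0343
finger_force: 61.1
```

move_arm([
  [14,36,0],
  [28,72,0],
  [42,108,0],
  [56,142,0],
  [66,168,0],
], gripper=[1,1,1,1,1], yaw=[-3,-7,-11,-15,-16])

```text
time_s: 7.33
eef_pos: [0.3785, 0.3539, 0.1226]
orientation: [0.177, -3.136, -0.001]
wrist_force: [0.0, 0.3, -0.6]
opening: 0.0342
finger_force: 61.1
```

```bash
python3 - <<'E'
from h import *
print(rel(.376,.364,.015,96.2),env.observe()["eef_pos"],env.observe()["q"][5])
E
```

```text
(array([  1.3,  10.2, 107.6]), np.float64(0.3), np.float64(96.5)) [0.37850333 0.35392686 0.12264024] -1.075974480676022
```

move_arm([
  [1,10,5],
  [1,11,25],
  [1,11,55],
  [1,11,80],
  [1,11,95],
], gripper=[1,1,1,1,1], yaw=[0,0,0,0,0])

```text
time_s: 7.75
eef_pos: [0.3759, 0.3605, 0.0241]
orientation: [0.17, -3.133, 0.005]
wrist_force: [-0.2, -0.5, -1.0]
opening: 0.0347
finger_force: 61.1
```

move_arm([
  [0,0,8],
  [0,0,10],
  [0,0,10],
  [0,0,10],
  [0,0,10],
], gripper=[1,1,0.53,0.53,0.53], yaw=[0,0,0,0,0])

```text
time_s: 8.17
eef_pos: [0.3789, 0.363, 0.0189]
orientation: [-0.17, 3.134, 0.002]
wrist_force: [-0.8, -0.1, 0.2]
opening: 0.0404
finger_force: 0.0
```

move_arm([
  [0,0,0],
  [0,0,-15],
  [0,0,-45],
  [0,0,-80],
  [0,0,-110],
], gripper=[0.53,0.53,0.53,0.53,0.5], yaw=[0,0,0,0,0])

```text
time_s: 8.58
eef_pos: [0.3779, 0.3625, 0.1296]
orientation: [-0.171, 3.136, 0.001]
wrist_force: [1.3, -0.5, 0.2]
opening: 0.0424
finger_force: 0.0
```

```bash
python3 - <<'E'
from h import *
print(rel(.3755,.1985,.10,96.2),env.observe()["eef_pos"],env.observe()["q"][5])
im=env.snapshot("scene"); cv2.imwrite("pics/g3.png",cv2.resize(im[130:330,150:420],None,fx=2.9,fy=2.9,interpolation=cv2.INTER_CUBIC))
E
```

```text
(array([  20.2, -162.8,   29.5]), np.float64(0.0), np.float64(96.2)) [0.37790181 0.36253267 0.12963821] -1.056945918090092
```

View pics/g3.png

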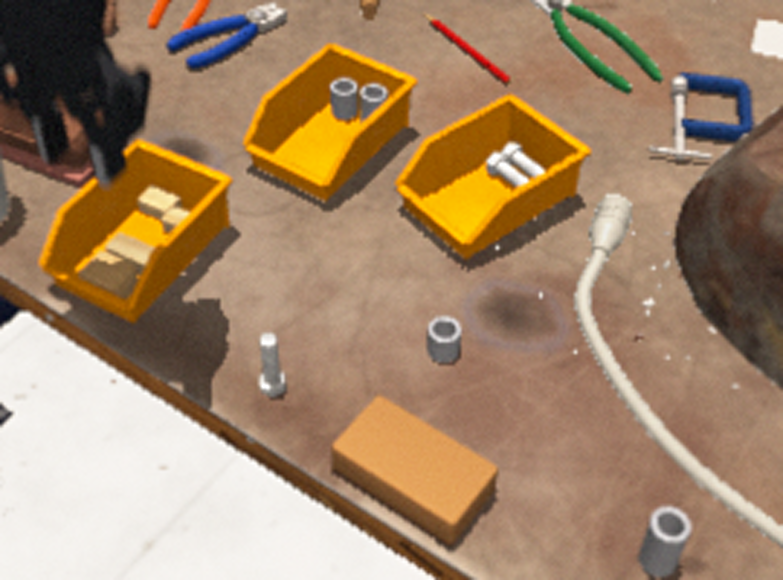

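Both blocks lie in their bin, the short one at (112,270). Next is the bolt, at (268,340) to (272,382).

move_arm([
  [4,-30,0],
  [8,-66,5],
  [12,-102,10],
  [16,-136,18],
  [20,-162,28],
], gripper=[0.4,0.4,0.4,0.4,0.4], yaw=[0,0,0,0,0])

```text
time_s: 9.05
eef_pos: [0.376, 0.1975, 0.1001]
orientation: [-0.17, 3.134, 0.0]
wrist_force: [0.1, -0.2, -0.0]
opening: 0.0514
finger_force: 0.0
```

move_arm([
  [0,0,0],
  [0,0,0],
], gripper=[0.4,0.4], yaw=[0,0])

```text
time_s: 9.22
eef_pos: [0.3753, 0.1983, 0.0991]
orientation: [-0.166, 3.137, 0.001]
wrist_force: [0.3, 0.2, 1.2]
opening: 0.0514
finger_force: 0.0
```

```bash
python3 - <<'E'
from h import *
print(rel(.376,.199,.016,96.2),env.observe()["eef_pos"],env.observe()["q"][5])
E
```

```text
(array([-0.7,  0.6, 83.1]), np.float64(-0.1), np.float64(96.1)) [0.37532052 0.19826758 0.09912941] -1.366721046788985
```

move_arm([
  [0,0,25],
  [0,0,50],
  [0,0,72],
  [0,0,82],
  [0,0,82],
], gripper=[0.4,0.4,0.4,0.4,0.4], yaw=[0,0,0,0,0])

```text
time_s: 9.63
eef_pos: [0.3737, 0.1994, 0.0153]
orientation: [0.172, -3.133, 0.001]
wrist_force: [-0.1, 1.0, 0.7]
opening: 0.0509
finger_force: 0.0
```

move_arm([
  [0,0,0],
  [0,0,0],
  [0,0,0],
  [0,0,0],
  [0,0,0],
], gripper=[0.8,1,1,1,1], yaw=[0,0,0,0,0])

```text
time_s: 10.05
eef_pos: [0.3769, 0.1998, 0.019]
orientation: [-0.17, 3.134, 0.002]
wrist_force: [-0.6, 1.3, 5.3]
opening: 0.0101
finger_force: 58.4
```

move_arm([
  [0,0,0],
  [0,0,-10],
  [0,0,-30],
  [0,0,-60],
  [0,0,-95],
], gripper=[1,1,1,1,1], yaw=[0,0,0,0,0])

```text
time_s: 10.47
eef_pos: [0.3734, 0.1984, 0.1117]
orientation: [0.17, -3.132, 0.002]
wrist_force: [0.5, 0.5, -0.4]
opening: 0.0103
finger_force: 58.4
```

```bash
python3 - <<'E'
from h import *
u=np.array([np.cos(np.radians(-14.2)),np.sin(np.radians(-14.2))]); o=np.array([.634,.175])-.020*u
print(o,rel(*o,.13,75.8),env.observe()["eef_pos"],env.observe()["q"][5])
E
```

```text
[0.61461109 0.17990615] (array([-237.7,  -44.5,  -19.4]), np.float64(20.4), np.float64(96.2)) [0.37341373 0.19841558 0.11169114] -1.3671117319189294
```

move_arm([
  [-20,-4,-6],
  [-52,-10,-14],
  [-86,-16,-19],
  [-120,-22,-19],
  [-156,-29,-19],
], gripper=[1,1,1,1,1], yaw=[0,0,0,0,0])

```text
time_s: 10.88
eef_pos: [0.5351, 0.187, 0.1323]
orientation: [-0.171, 3.136, 0.0]
wrist_force: [0.1, 0.0, -0.6]
opening: 0.0102
finger_force: 58.4
```

move_arm([
  [-34,-6,0],
  [-62,-12,0],
  [-80,-15,0],
  [-80,-15,0],
  [-80,-15,0],
], gripper=[1,1,1,1,1], yaw=[5,12,19,20,20])

```text
time_s: 11.3
eef_pos: [0.6149, 0.1806, 0.1312]
orientation: [-0.376, -3.118, 0.0]
wrist_force: [-0.2, -0.8, -0.9]
opening: 0.0106
finger_force: 58.5
```

```bash
python3 - <<'E'
from h import *
print(rel(.6146,.18,.022,75.8),env.observe()["eef_pos"],env.observe()["q"][5],env.observe()["opening"])
E
```

```text
(array([ -0. ,  -0.6, 109.2]), np.float64(0.4), np.float64(76.2)) [0.61485696 0.18064759 0.13116774] -1.1610678373870367 0.010580147992007929
```

move_arm([
  [0,0,25],
  [0,0,55],
  [0,0,82],
  [0,0,100],
  [0,0,108],
], gripper=[1,1,1,1,1], yaw=[0,0,0,0,0])

```text
time_s: 11.72
eef_pos: [0.6109, 0.1808, 0.0212]
orientation: [-0.372, -3.112, 0.004]
wrist_force: [-16.5, -4.5, 38.3]
opening: 0.0106
finger_force: 62.7
```

move_arm([
  [0,0,0],
  [0,0,0],
  [0,0,0],
  [0,0,0],
  [0,0,0],
], gripper=[1,1,0.8,0.65,0.65], yaw=[0,0,0,0,0])

```text
time_s: 12.13
eef_pos: [0.6149, 0.1811, 0.024]
orientation: [0.376, 3.118, 0.001]
wrist_force: [0.0, 0.4, 0.2]
opening: 0.0298
finger_force: 0.0
```

move_arm([
  [0,0,0],
  [0,0,-15],
  [0,0,-45],
  [0,0,-80],
  [0,0,-110],
], gripper=[0.65,0.65,0.65,0.65,0.65], yaw=[0,0,0,0,0])

```text
time_s: 12.55
eef_pos: [0.6149, 0.181, 0.136]
orientation: [0.377, 3.118, 0.001]
wrist_force: [-0.2, 0.8, -0.3]
opening: 0.0298
finger_force: 0.0
```

```bash
python3 - <<'E'
from h import *
print(rel(.4785,.1185,.10,91.5),env.observe()["eef_pos"],env.observe()["q"][5])
im=env.snapshot("scene"); cv2.imwrite("pics/g4.png",cv2.resize(im[130:330,150:420],None,fx=2.9,fy=2.9,interpolation=cv2.INTER_CUBIC))
E
```

```text
(array([117.6, -93.2,  35.9]), np.float64(-15.3), np.float64(76.2)) [0.61492423 0.18100459 0.13603649] -1.1601602745275403
```

View pics/g4.png

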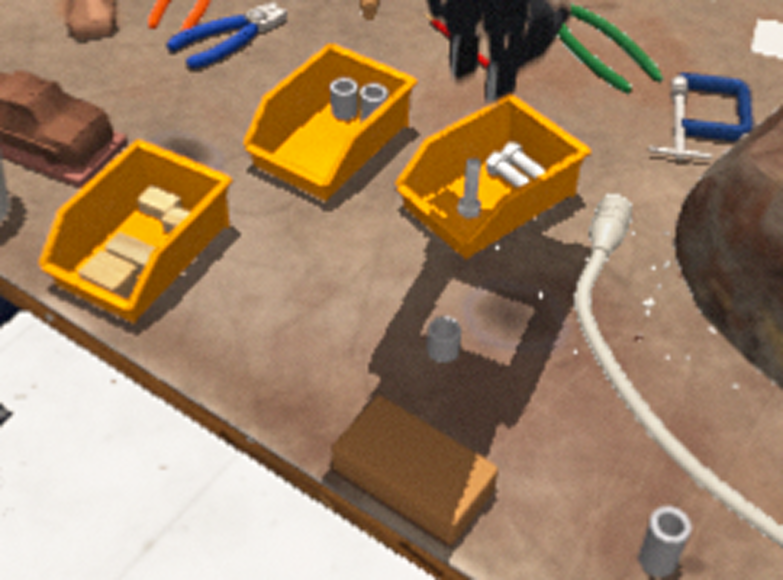

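The bolt stands in its bin at (468,190). Next is the short sleeve, at (444,338).

move_arm([
  [20,-16,0],
  [45,-36,0],
  [70,-56,5],
  [95,-75,15],
  [117,-93,30],
], gripper=[0.4,0.4,0.4,0.4,0.4], yaw=[0,-4,-9,-13,-15])

```text
time_s: 13.02
eef_pos: [0.4789, 0.1182, 0.1052]
orientation: [-0.039, 3.137, 0.0]
wrist_force: [-0.7, -0.3, 0.9]
opening: 0.0512
finger_force: 0.0
```

move_arm([
  [0,0,0],
  [0,0,0],
], gripper=[0.4,0.4], yaw=[0,0])

```text
time_s: 13.18
eef_pos: [0.4769, 0.1181, 0.1022]
orientation: [0.032, -3.139, 0.0]
wrist_force: [0.4, 0.8, 0.2]
opening: 0.0513
finger_force: 0.0
```

```bash
python3 - <<'E'
from h import *
print(rel(.4785,.1185,.007,91.5),env.observe()["eef_pos"],env.observe()["q"][5])
E
```

```text
(array([-1.8,  0.4, 95.2]), np.float64(-0.3), np.float64(91.2)) [0.47691565 0.1180844  0.10219833] -1.5001337161893815
```

move_arm([
  [-1,0,28],
  [-1,0,58],
  [-1,0,82],
  [-1,0,94],
  [-1,0,95],
], gripper=[0.4,0.4,0.4,0.4,0.4], yaw=[0,0,0,0,0])

```text
time_s: 13.6
eef_pos: [0.4793, 0.1186, 0.0065]
orientation: [0.033, -3.138, 0.0]
wrist_force: [-0.0, -0.2, -0.5]
opening: 0.0515
finger_force: 0.0
```

move_arm([
  [0,0,0],
  [0,0,0],
  [0,0,0],
  [0,0,0],
  [0,0,0],
], gripper=[0.7,1,1,1,1], yaw=[0,0,0,0,0])

```text
time_s: 14.02
eef_pos: [0.4823, 0.1189, 0.0106]
orientation: [-0.033, 3.136, 0.001]
wrist_force: [0.6, 2.0, 6.5]
opening: 0.0225
finger_force: 59.3
```

move_arm([
  [0,0,0],
  [0,0,-12],
  [0,0,-40],
  [0,0,-75],
  [0,0,-112],
], gripper=[1,1,1,1,1], yaw=[0,0,0,0,0])

```text
time_s: 14.43
eef_pos: [0.4783, 0.1184, 0.1208]
orientation: [0.033, -3.138, 0.0]
wrist_force: [0.4, 0.3, 0.2]
opening: 0.0224
finger_force: 58.9
```

```bash
python3 - <<'E'
from h import *
print(rel(.608,.327,.13,91.5),env.observe()["eef_pos"],env.observe()["q"][5])
E
```

```text
(array([-134.1,  205.8,   -9.7]), np.float64(-0.3), np.float64(91.2)) [0.47833526 0.11839308 0.12075005] -1.5006122378242788
```

move_arm([
  [-10,16,-4],
  [-28,43,-9],
  [-46,71,-9],
  [-65,100,-9],
  [-84,130,-9],
], gripper=[1,1,1,1,1], yaw=[0,0,0,0,0])

```text
time_s: 14.85
eef_pos: [0.5616, 0.2515, 0.1303]
orientation: [-0.033, 3.141, 0.0]
wrist_force: [0.3, -1.4, -1.0]
opening: 0.0225
finger_force: 58.9
```

move_arm([
  [-18,28,0],
  [-36,55,0],
  [-50,76,0],
  [-50,76,0],
  [-50,76,0],
], gripper=[1,1,1,1,1], yaw=[0,0,0,0,0])

```text
time_s: 15.27
eef_pos: [0.6094, 0.3281, 0.1294]
orientation: [0.036, -3.141, 0.001]
wrist_force: [-0.9, -0.3, 0.2]
opening: 0.0219
finger_force: 58.9
```

```bash
python3 - <<'E'
from h import *
print(rel(.608,.327,.018,91.5),env.observe()["eef_pos"],env.observe()["q"][5])
E
```

```text
(array([  1.4,  -1. , 111.4]), np.float64(-0.2), np.float64(91.3)) [0.60940978 0.32808139 0.1293858 ] -1.2069226397804975
```

move_arm([
  [1,-1,25],
  [1,-1,55],
  [1,-1,82],
  [1,-1,98],
  [1,-1,104],
], gripper=[1,1,1,1,1], yaw=[0,0,0,0,0])

```text
time_s: 15.68
eef_pos: [0.6057, 0.3244, 0.0215]
orientation: [0.032, -3.135, 0.004]
wrist_force: [0.2, -0.1, -1.6]
opening: 0.0223
finger_force: 58.9
```

move_arm([
  [0,0,5],
  [0,0,9],
  [0,0,9],
  [0,0,9],
  [0,0,9],
], gripper=[1,1,0.62,0.62,0.62], yaw=[0,0,0,0,0])

```text
time_s: 16.1
eef_pos: [0.6097, 0.3268, 0.018]
orientation: [-0.033, 3.139, 0.002]
wrist_force: [0.8, 0.7, -0.0]
opening: 0.0326
finger_force: 0.0
```

move_arm([
  [0,0,0],
  [0,0,-15],
  [0,0,-45],
  [0,0,-80],
  [0,0,-115],
], gripper=[0.62,0.62,0.62,0.62,0.62], yaw=[0,0,0,0,0])

```text
time_s: 16.52
eef_pos: [0.6081, 0.3262, 0.1332]
orientation: [0.034, -3.141, 0.0]
wrist_force: [0.5, 0.4, 0.8]
opening: 0.0325
finger_force: 0.0
```

```bash
python3 - <<'E'
from h import *
print(rel(.4155,-.0865,.12,91.5),env.observe()["eef_pos"],env.observe()["q"][5])
im=env.snapshot("scene"); cv2.imwrite("pics/g5.png",cv2.resize(im[130:330,150:420],None,fx=2.9,fy=2.9,interpolation=cv2.INTER_CUBIC))
E
```

```text
(array([ 201.5, -408.5,   13.4]), np.float64(-0.3), np.float64(91.2)) [0.6081383  0.32623581 0.13318088] -1.207607602719866
```

View pics/g5.png

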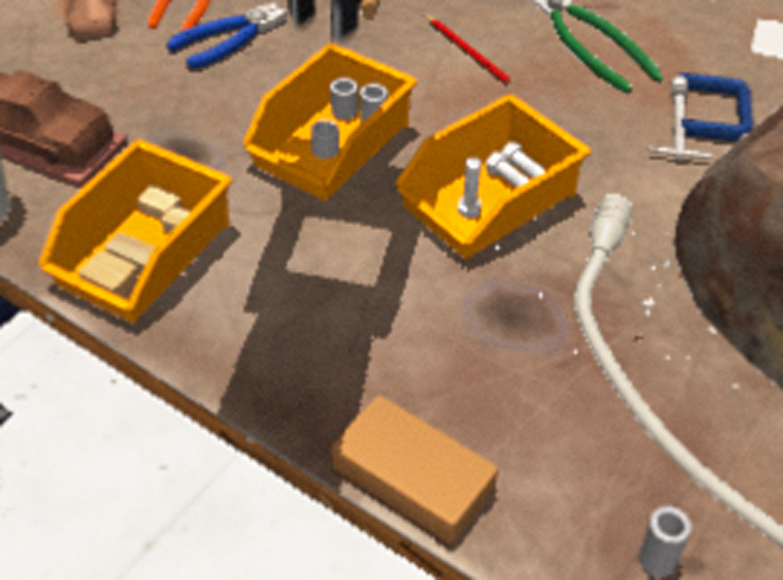

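The short sleeve stands in its bin at (324,138). The last part is the tall sleeve, at (664,540).

move_arm([
  [10,-20,0],
  [25,-50,0],
  [41,-83,0],
  [57,-116,0],
  [73,-148,0],
], gripper=[0.4,0.4,0.4,0.4,0.4], yaw=[0,0,0,0,0])

```text
time_s: 16.98
eef_pos: [0.5383, 0.1757, 0.1326]
orientation: [-0.035, 3.14, 0.0]
wrist_force: [-0.3, 0.2, 0.1]
opening: 0.051
finger_force: 0.0
```

move_arm([
  [16,-33,0],
  [32,-66,0],
  [49,-99,0],
  [65,-132,0],
  [80,-164,0],
], gripper=[0.4,0.4,0.4,0.4,0.4], yaw=[0,0,0,0,0])

```text
time_s: 17.4
eef_pos: [0.4616, 0.0098, 0.1325]
orientation: [-0.034, 3.139, -0.001]
wrist_force: [0.9, -0.4, -0.3]
opening: 0.0512
finger_force: 0.0
```

move_arm([
  [16,-33,0],
  [32,-64,5],
  [48,-96,10],
  [48,-96,14],
  [48,-96,14],
], gripper=[0.4,0.4,0.4,0.4,0.4], yaw=[0,0,0,0,0])

```text
time_s: 17.82
eef_pos: [0.4157, -0.0871, 0.1175]
orientation: [-0.027, 3.141, -0.0]
wrist_force: [0.9, 0.2, -0.5]
opening: 0.0511
finger_force: 0.0
```

```bash
python3 - <<'E'
from h import *
print(rel(.4155,-.0865,.014,91.5),env.observe()["eef_pos"],env.observe()["q"][5])
E
```

```text
(array([  0.3,   0.6, 103.5]), np.float64(-0.5), np.float64(91.0)) [ 0.41569723 -0.08711729  0.11753839] -1.9705565966942387
```

move_arm([
  [0,0,28],
  [0,0,58],
  [0,0,86],
  [0,0,100],
  [0,0,103],
], gripper=[0.4,0.4,0.4,0.4,0.4], yaw=[0,0,0,0,0])

```text
time_s: 18.23
eef_pos: [0.4146, -0.0839, 0.0117]
orientation: [0.036, -3.136, -0.004]
wrist_force: [0.5, 1.2, 1.0]
opening: 0.0513
finger_force: 0.0
```

move_arm([
  [0,0,0],
  [0,0,0],
  [0,0,0],
  [0,0,0],
  [0,0,0],
], gripper=[0.7,1,1,1,1], yaw=[0,0,0,0,0])

```text
time_s: 18.65
eef_pos: [0.418, -0.0862, 0.016]
orientation: [-0.033, 3.138, -0.001]
wrist_force: [0.5, 1.5, 4.0]
opening: 0.0238
finger_force: 59.2
```

move_arm([
  [0,0,0],
  [0,0,-12],
  [0,0,-42],
  [0,0,-80],
  [0,0,-118],
], gripper=[1,1,1,1,1], yaw=[0,0,0,0,0])

```text
time_s: 19.07
eef_pos: [0.4149, -0.0855, 0.1324]
orientation: [0.033, -3.139, -0.001]
wrist_force: [0.3, 0.9, -1.1]
opening: 0.0234
finger_force: 59.0
```

```bash
python3 - <<'E'
from h import *
print(rel(.573,.326,.135,91.5),env.observe()["eef_pos"],env.observe()["q"][5])
E
```

```text
(array([-166.7,  408.1,   -2.7]), np.float64(-0.3), np.float64(91.2)) [ 0.41493222 -0.08549862  0.13242851] -1.970943437598251
```

move_arm([
  [-7,18,0],
  [-19,46,0],
  [-31,77,0],
  [-44,109,0],
  [-57,140,0],
], gripper=[1,1,1,1,1], yaw=[0,0,0,0,0])

```text
time_s: 19.48
eef_pos: [0.4704, 0.0567, 0.1323]
orientation: [-0.033, 3.141, -0.001]
wrist_force: [0.3, 0.3, -1.0]
opening: 0.0237
finger_force: 59.0
```

move_arm([
  [-13,32,0],
  [-26,64,0],
  [-39,96,0],
  [-52,128,0],
  [-66,160,0],
], gripper=[1,1,1,1,1], yaw=[0,0,0,0,0])

```text
time_s: 19.9
eef_pos: [0.5328, 0.2183, 0.1319]
orientation: [0.034, -3.141, 0.001]
wrist_force: [1.1, -0.3, -0.1]
opening: 0.0233
finger_force: 59.0
```

move_arm([
  [-13,32,0],
  [-26,64,0],
  [-38,92,0],
  [-44,108,0],
  [-44,108,0],
], gripper=[1,1,1,1,1], yaw=[0,0,0,0,0])

```text
time_s: 20.32
eef_pos: [0.575, 0.3284, 0.1319]
orientation: [-0.038, 3.141, 0.001]
wrist_force: [-0.9, 0.5, 0.0]
opening: 0.0233
finger_force: 59.1
```

```bash
python3 - <<'E'
from h import *
print(rel(.573,.326,.024,91.5),env.observe()["eef_pos"],env.observe()["q"][5])
E
```

```text
(array([  2.1,  -2.5, 107.9]), np.float64(-0.1), np.float64(91.4)) [0.57500884 0.32844322 0.13188952] -1.1886255115162903
```

move_arm([
  [2,-2,25],
  [2,-2,55],
  [2,-2,80],
  [2,-2,95],
  [2,-2,100],
], gripper=[1,1,1,1,1], yaw=[0,0,0,0,0])

```text
time_s: 20.73
eef_pos: [0.5705, 0.3218, 0.0286]
orientation: [0.033, -3.137, 0.004]
wrist_force: [-0.4, 0.0, -0.7]
opening: 0.0232
finger_force: 59.1
```

move_arm([
  [0,0,4],
  [0,0,8],
  [0,0,8],
  [0,0,8],
  [0,0,8],
], gripper=[1,1,1,0.62,0.62], yaw=[0,0,0,0,0])

```text
time_s: 21.15
eef_pos: [0.5736, 0.324, 0.0258]
orientation: [-0.033, 3.139, 0.002]
wrist_force: [1.1, 0.6, -0.3]
opening: 0.0326
finger_force: 0.0
```

move_arm([
  [0,0,0],
  [0,0,-10],
  [0,0,-35],
  [0,0,-70],
  [0,0,-110],
], gripper=[0.62,0.62,0.62,0.62,0.62], yaw=[0,0,0,0,0])

```text
time_s: 21.57
eef_pos: [0.5712, 0.323, 0.134]
orientation: [0.034, -3.138, 0.002]
wrist_force: [-0.1, 0.4, 0.0]
opening: 0.0322
finger_force: 0.0
```

```bash
python3 - <<'E'
from h import *
im=env.snapshot("scene"); cv2.imwrite("pics/g6.png",cv2.resize(im[110:330,100:420],None,fx=2.4,fy=2.4,interpolation=cv2.INTER_CUBIC))
E
```

```text
(no output)
```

View pics/g6.png

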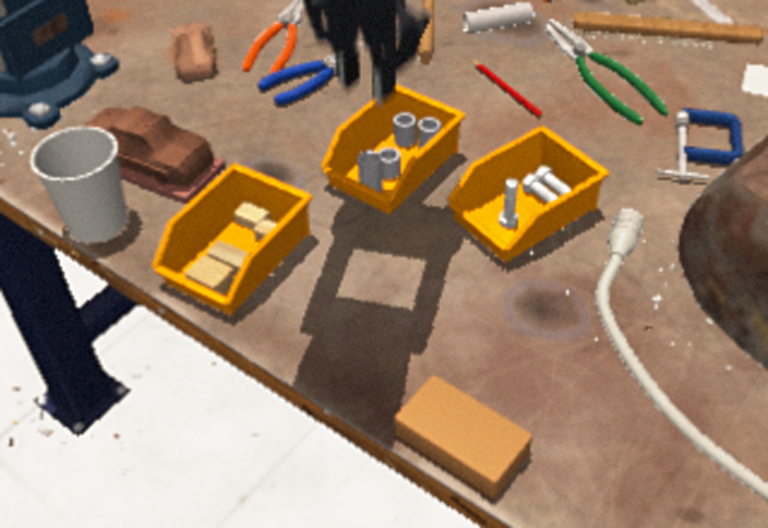

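All five parts are in their bins: sleeves at (370,170) and (389,165), bolt at (510,205), blocks near (215,265). The cup and sanding block stand where they were.

move_arm([
  [0,0,-20],
  [0,0,-40],
  [0,0,-40],
  [0,0,-40],
], gripper=[0.62,0.62,0.62,0.62], yaw=[0,0,0,0])

```text
time_s: 21.95
eef_pos: [0.5737, 0.3241, 0.1765]
orientation: [-0.034, 3.137, 0.003]
wrist_force: [-0.3, 0.7, -0.3]
opening: 0.0322
finger_force: 0.0
```

```bash
python3 -c "
from station import env
print(env.close_job())"
```

```text
the job is handed in; nothing more can be done
None
```

All five parts rest in their matching bins, the cup and sanding block were left where they stood, and the job was handed in at about 22 s; it returned no verdict.

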